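# Trip the counting bucket and reset it

## Task

The counterweighted tip bucket on the bench counts out brass box feet in pairs and already holds one square foot. Pick up the other square brass foot from among the loose brass fittings and set it in the bucket, in the empty half beside the first one towards the open pouring edge, so that the weight of the pair trips the bucket and dumps both feet into the wooden tray below. Then push the tipped bucket back until it rests fully home, level and empty, with both feet left in the tray.

Things in the scene. Friction and masses are not known exactly. Their poses are not given: they have to be found in the camera images.
- foot_center (a point): Loose square brass foot to pick: block 32 x 32 mm, 24 mm tall, with a round spigot (12 mm across, 10 mm tall) on top; 0.21 kg, upright on the bench. Point on its axis, 16 mm above its underside; x, y square to its sides, z along the spigot. Not wanted: round bun foot, flat square plate, slim round pillar, all brass, centres 90 mm or more away.
- loaded_center (a point): The identical brass foot already standing in the bucket, in the half on the hinge's -y side (y as in the spot's frame). Point on its axis, 16 mm above its underside.
- bucket (a joint): Tilt of the bucket about its level hinge, rad: 0 = home (floor level, on its stop), 1.13 = tipped, on the other stop. It stays home with one foot, trips when a second is set 25 mm or more forward of the hinge line, and stays tipped once empty. Pushed back to below 0.5 rad it falls home by itself; 1 to 2 N on its back rim is enough.
- spot (a point): Where to set the second foot: point on the floor's upper face of the steel bucket (inside 123 x 150 mm, side and back walls 34 mm high, front open), moving with it; floor face 122 mm above the bench at home. x points to the pouring edge (27 mm ahead), y along the hinge, z up at home. Hinge line 38 mm behind, 12 mm below. Inner walls 38 mm to +y, 112 mm to -y, 96 mm behind. First foot about 74 mm to -y.
- rim (a point): Middle of the top edge of the bucket's back wall, moving with the bucket. Home: 60 mm behind the hinge line, 46 mm above it. Tipped: about 16 mm forward, 74 mm above it (184 mm above the bench). To reset, push it level, backwards (tray's -x), closed fingertips about 20 mm below it, until 50 to 60 mm behind the hinge line. A counterweight bar sticks out 31 mm behind the wall.
- tray (a point): Middle of the floor (upper face, 12 mm above the bench) of the fixed wooden catch tray, in front of and below the bucket; inside 179 mm (x) by 190 mm (y), walls 34 mm high. x is level and points the way the bucket pours, y along the hinge, z up. The hinge line is 120 mm behind this point and 98 mm above it; two uprights, 126 mm high, stand 85 to 97 mm either side.
There are look-alikes about, which are no part of the job. What is shaped like the part that bears loaded_center but black is not meant. What is shaped like the part that bears foot_center but black is not meant.

How it is judged:
By the outcome, as a careful person would: the job done as asked, in the order asked, and still so for the second after the job is handed in, with the robot touching nothing.
It also fails if it takes over 38 s, if anything falls off the work surface, if the arm or the gripper's body presses on something with over 40 N, if the wrist force passes 120 N, or if a joint passes its speed limit or range.

## Robot

A 6-joint arm with a two-finger parallel gripper is mounted at the origin on the work surface. World frame = base frame: x ahead of the robot, y to its left, z up, the work surface at z = 0. Lengths are in m, angles in rad, forces in N, time in s.
With the tool pointing down it reaches from about 0.275 to 0.75 m from the base axis. Payload 10.2 kg.
Tool frame: the origin (TCP) lies between the finger pads; the fingertips stand robot.tips_ahead ahead of it and the grasp point (between the pads) lies 2 mm behind it (robot.tips_ahead is the distance from the TCP to the fingertips, in m); z points along the fingers, y is the line along which they close (so a half turn about z gives the same grasp; the last joint's range is limited). The gripper opens to 85 mm and grips with 20 to 120 N. Pads are 22 mm wide; open, the fingers measure 114 mm over their backs; the gripper's body (76 mm by 85 mm) begins 54 mm behind the grasp point. The pads swing forward as they close: fully open they stand 13 mm farther back than shut.
Start: joints at [-1.345, 0.313, 1.498, -0, 1.331, -0.223], TCP at [0.228, -0.473, 0.248] pointing down, gripper open.
Joint ranges: [-2.94, 2.94], [-0.97, 2.17], [0.19, 2.56], [-1.23, 4.37], [0.02, 3.11], [-2.88, 2.88]. Speed limits (rad/s): [2.39, 2.39, 3.01, 3.14, 3.14, 3.14].

## Interface

Orientations are given as a rotation vector (axis times angle).
In Python, from plant import robot, vision, ticket, spotter gives the robot as it stands.
- The arm moves only by the tool play_rows, never from a script. Its argument "commands" is a list of rows, each a list of 7 numbers: the shift along the tool's x, y, z in cm, then the turn, a rotation vector about the tool's x, y, z in degrees, then the finger opening in cm, from 0 to 8.54. A call has exactly 5 rows; each row shifts and turns the commanded pose from where the row before left it, along the tool's axes as they then stand; what a row does not reach is not made up. A row lasts 1/12 s, in which the tool goes at most 41.7 mm and 7.16 degrees, less where a joint would pass 70% of its speed; a pose out of reach is approached as far as the arm can. A call with a gripper value outside its range is refused whole. The fingers move at their own pace and stop on an object; "grip_force" is the grip in N (left out, the last holds). Time passes only in rows, so rows that do not move let the fingers close, or fill a call up. It gives the time, the measured TCP pose, the force, the opening and the grip force at its end, in the units of the state.
- robot.read_state(): the state, without advancing time (a new reading comes with each control period).
- vision.grab_frame(name): name is "scene" or "top" or "wrist"; returns the picture (384x512x3 uint8, blue, green, red); there is no depth.
- vision.camera_params(name): a dict with "vfov" (degrees; the focal length in pixels is half the picture's height over the tangent of half this angle, whatever the lens; pixels are square), "cx", "cy" (the principal point, pixels), "view" (4x4, takes a point from world to camera coordinates). Camera axes: x right, y down, z forward; pixel columns grow to the right and rows downward; lengths in m; the calibration is good to about 2 mm. A picture is of the moment at which its call begins: read the wrist's pose just before it. camera_params takes no time and is no camera call; for the wrist camera it gives the pose at the moment of the call.
- ticket.hand_in(): hands the job in; it is judged then, once.
Trained networks look in the newest picture that a camera, given by its name, has taken for a name from the list of things; names that differ only in an ending like _2 or _b are one class to them, and where a whole thing is asked for, a point or a joint stands for the part that bears it (a point fixed in the world has none). Each returns a list of dicts, best first, with "conf" (0 to 1); they miss things now and then, are a little off and sometimes report something else, mostly with a low value. They report only what shows in the picture. A call takes as long as a camera call. They do not tell look-alikes from the thing itself.
- spotter.recognise(thing, camera): "centre" ([x, y, z] in m, in world coordinates, good to about 4 mm: the middle of the surface that is visible of it).
- spotter.outline_of(thing, camera): "pixels" (384x512 bool, what is visible of it).
The state is a dict: "time": time; "joint_pos": joint angles; "joint_vel": joint speeds; "joint_efforts": joint torques, N m; "eef_pos": TCP position; "ee_rot": TCP orientation; "contact_force": force on the tool from outside, world axes, zero at the start; "moment": the same for the moment, N m; "grip_width": opening from 0.0 (shut) to 1.0 (fully open); "grip_force": force on a finger pad.
Only numpy, scipy, OpenCV 4.12 (cv2) and the standard library are available. Lean on these libraries where they do the work, as an engineer would, in place of code of your own. Each camera call takes 0.05 s, during which the arm holds its last target. There are 200 camera calls.

## Working session

There is one attempt and no reset: what is moved stays moved. The work goes in short steps, Python scripts to look and compute and a tool call to move; the robot and the scene stay as the last step left them, time stands still between calls to the robot, and variables do not carry over. Pictures are saved under pics/ and viewed, at most 11 in all, crops included, and the job is handed in when it is done.

Besides the shell and the picture viewer there is one more tool, called in YAML: its name, and indented under it one key for each argument. play_rows: Moves the arm, as the interface text tells. Its arguments: {"type":"object","properties":{"commands":{"type":"array","items":{"type":"array","items":{"type":"number"}}},"grip_force":{"type":"number"}},"required":["commands"]}

```bash
ls; mkdir -p pics
cat > h.py <<'E'
import numpy as np, cv2
from plant import robot, vision, ticket, spotter
from scipy.spatial.transform import Rotation as R
def K(n):
    p=vision.camera_params(n); f=192/np.tan(np.radians(p['vfov'])/2); return f,p['cx'],p['cy'],np.array(p['view'])
def ray(n,u,v,z):
    f,cx,cy,V=K(n); d=V[:3,:3].T@np.array([(u-cx)/f,(v-cy)/f,1]); o=-V[:3,:3].T@V[:3,3]
    return o+d*(z-o[2])/d[2]
def proj(n,p):
    f,cx,cy,V=K(n); c=V[:3,:3]@np.array(p)+V[:3,3]; return [round(float(f*c[0]/c[2]+cx),1),round(float(f*c[1]/c[2]+cy),1)]
E
python3 - <<'E'
from h import *
np.set_printoptions(precision=3,suppress=True)
for n in ['scene','top']:
    im=vision.grab_frame(n); cv2.imwrite(f'pics/{n}0.png',im)
    for t in ['foot_center','loaded_center','bucket','tray','rim','spot']:
        try:
            for d in spotter.recognise(t,n)[:5]: print(n,t,round(d['conf'],2),np.array(d['centre']),proj(n,d['centre']))
        except Exception as e: print(n,t,e)
s=robot.read_state(); print(s, robot.tips_ahead)
E
```

```text
pics
scene foot_center 0.75 [ 0.403 -0.399  0.023] [110.6, 223.0]
scene foot_center 0.73 [ 0.473 -0.352  0.019] [136.0, 238.6]
scene loaded_center 0.69 [0.552 0.121 0.146] [335.1, 163.8]
scene loaded_center 0.59 [0.728 0.2   0.027] [399.4, 240.0]
scene bucket 0.59 [0.519 0.073 0.128] [309.5, 166.7]
scene tray 0.86 [0.539 0.087 0.028] [315.6, 200.6]
scene rim 0.84 [0.515 0.074 0.129] [309.3, 165.2]
scene spot 0.62 [0.515 0.077 0.128] [310.2, 165.1]
top foot_center 0.56 [ 0.394 -0.392  0.026] [387.9, 262.0]
top foot_center 0.55 [ 0.463 -0.348  0.027] [370.7, 235.6]
top loaded_center 0.67 [0.724 0.21  0.025] [169.5, 141.7]
top loaded_center 0.45 [0.545 0.133 0.149] [184.4, 198.9]
top bucket 0.76 [0.518 0.087 0.12 ] [204.5, 210.9]
top bucket 0.74 [ 0.461 -0.35   0.026] [371.3, 236.5]
top tray 0.76 [0.495 0.122 0.008] [198.9, 223.2]
top spot 0.56 [0.516 0.088 0.122] [204.2, 211.9]
{'time': 0.7, 'joint_pos': array([-1.345,  0.313,  1.498,  0.   ,  1.331, -0.223]), 'joint_vel': array([-0.   ,  0.001,  0.   ,  0.002,  0.   ,  0.001]), 'joint_efforts': array([ -0.002, -41.211, -25.987,  -0.   ,   0.   ,   0.   ]), 'eef_pos': array([ 0.228, -0.473,  0.248]), 'ee_rot': array([-3.063, -0.699, -0.   ]), 'contact_force': array([-0.757, -0.298,  0.095]), 'moment': array([-0.015,  0.015,  0.002]), 'grip_force': 0.0, 'grip_width': 1.0003905178439445} 0.017
```

Run:
```python
import cv2,numpy as np
a=cv2.imread('pics/scene0.png');b=cv2.imread('pics/top0.png')
cv2.imwrite('pics/v1.png',cv2.resize(b,(800,600)))
c=cv2.resize(a[190:270,80:200],(600,400),interpolation=cv2.INTER_CUBIC)
cv2.imwrite('pics/v2.png',cv2.resize(a,(800,600))); cv2.imwrite('pics/v3.png',c)
```

```text
(no output)
```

View pics/v1.png

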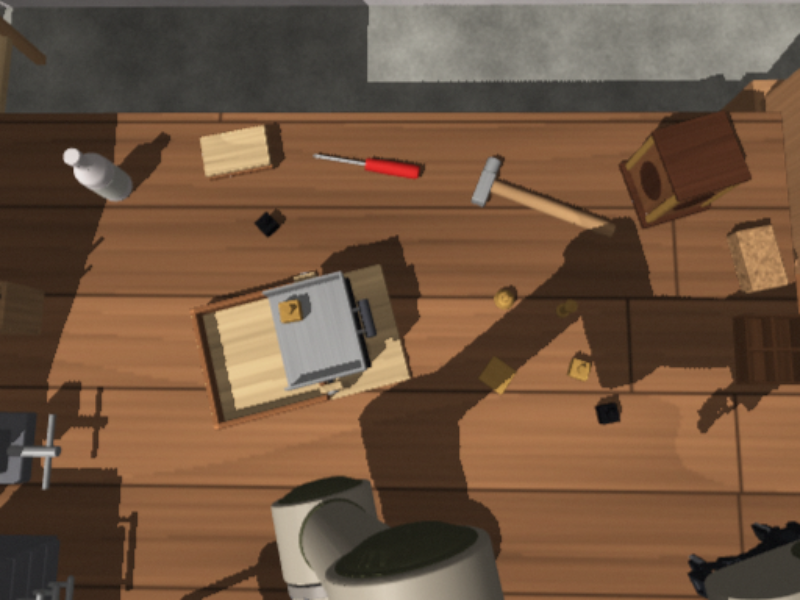

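View pics/v2.png

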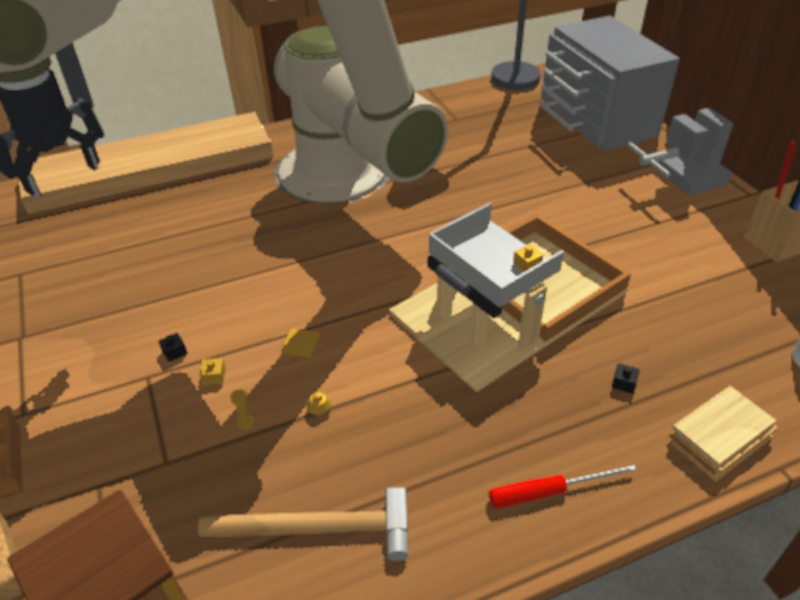

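View pics/v3.png

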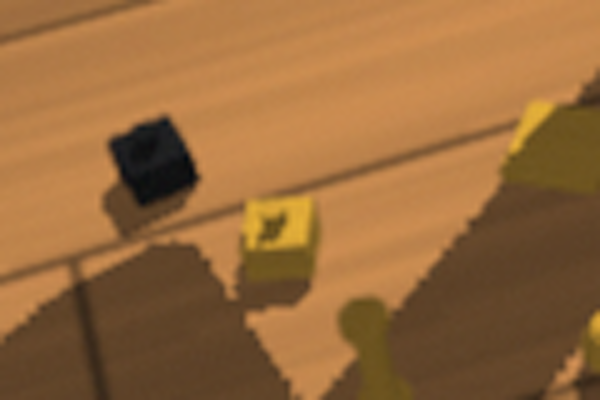

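The black block at scene (110,223) and the brass square foot at scene (136,238) / top (371,236) both answer to foot_center. The brass one with a spigot is the one meant: the crop shows a cubic brass block with a dark spigot shadow, while the plate at (193,219), pillar at (155,262) and bun at (203,258) differ in shape. In the bucket the brass foot is at top (186,199), and the black one at (170,142) is a look-alike.

Run:
```python
from h import *
a=cv2.imread('pics/top0.png'); c=a[160:280,115:275]
cv2.imwrite('pics/v4.png',cv2.resize(c,(800,600),interpolation=cv2.INTER_CUBIC))
vision.grab_frame('top')
o=spotter.outline_of('foot_center','top')
for d in o[:3]:
    m=d['pixels'].astype(np.uint8); ys,xs=np.nonzero(m); print(d['conf'],xs.mean(),ys.mean(),m.sum(),a[m>0].mean(0))
    r=cv2.minAreaRect(np.c_[xs,ys].astype(np.float32)); b=cv2.boxPoints(r); print(r); print(np.array([ray('top',*q,.024) for q in b]).round(3).tolist(), ray('top',*r[0],.02))
```

```text
0.69 388.1686746987952 263.9277108433735 166 [19.77108434 19.43373494 22.04819277]
((388.09619140625, 263.98077392578125), (12.551432609558105, 13.532012939453125), 78.69007110595703)
[[0.401, -0.373, 0.024], [0.408, -0.408, 0.024], [0.376, -0.413, 0.024], [0.368, -0.378, 0.024]] [ 0.38805056 -0.39430102  0.02      ]
0.43 370.1445086705202 235.92485549132948 173 [ 63.33526012 123.37572254 163.3699422 ]
((370.0660095214844, 236.01885986328125), (13.873414993286133, 12.911890983581543), 15.945395469665527)
[[0.451, -0.324, 0.024], [0.484, -0.335, 0.024], [0.474, -0.371, 0.024], [0.441, -0.36, 0.024]] [ 0.46241726 -0.34862141  0.02      ]
```

View pics/v4.png

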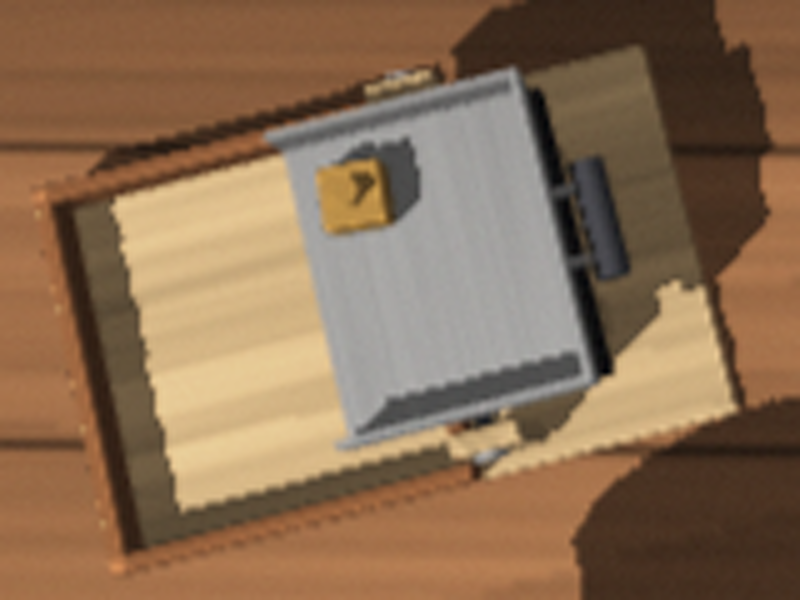

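```bash
cat >> h.py <<'E'
def spotframe(q,p):
    c,s=np.cos(q[2]),np.sin(q[2]); return [q[0]+c*p[0]-s*p[1],q[1]+s*p[0]+c*p[1],.122+p[2]]
E
python3 - <<'E'
from h import *
from scipy.optimize import least_squares
P=[((27,38,0),(352,432)),((27,40,34),(340,447)),((27,-112,0),(285,150)),((27,-114,34),(266,133)),((-98,-114,34),(518,70)),((-98,40,34),(600,382)),
((171.5,-132,-76),(38,188)),((171.5,58,-76),(116,572))]
uv=[(115+(b[0]-2)/5,160+(b[1]-2)/5) for a,b in P]
def f(q):
    r=[]
    for i,((a,b),m) in enumerate(zip(P,uv)):
        a=np.array(a)/1000.
        if i>=6: a[0]+=q[3]; a[1]+=q[3]*(1 if i==7 else -1)
        r+=list(np.array(proj('top',spotframe(q,a)))-m)
    return np.array(r)
r=least_squares(f,[.49,.1,1.8,.008],diff_step=1e-3)
print(r.x, np.degrees(r.x[2])); print(f(r.x).reshape(-1,2).round(1).tolist())
q=r.x
for n,p in [('spot',(0,0,0)),('loaded',(0,-.074,.024)),('rim',(-.098,-.037,.034))]: print(n,np.round(spotframe(q,p),3),proj('top',spotframe(q,p)),proj('scene',spotframe(q,p)))
S=robot.read_state(); Rm=R.from_rotvec(S['ee_rot']); print(Rm.as_matrix().round(3), Rm.inv().apply(np.array([.463,-.349,.15])-S['eef_pos'])*100)
E
```

```text
[0.47092064 0.11533549 1.83488456 0.00818831] 105.13114111971913
[[0.5, 1.6], [0.0, -0.6], [0.6, 0.0], [0.7, 0.4], [0.0, 0.1], [-1.1, -1.0], [0.5, 1.0], [0.5, -1.1]]
spot [0.471 0.115 0.122] [192.7, 229.9] [315.6, 152.4]
loaded [0.542 0.135 0.146] [183.8, 200.1] [338.3, 159.7]
rim [0.532 0.03  0.156] [225.7, 204.0] [296.5, 165.6]
[[ 0.901  0.434 -0.   ]
 [ 0.434 -0.901 -0.   ]
 [-0.     0.    -1.   ]] [26.57635166 -0.96961998  9.8295386 ]
```

```bash
cat >> h.py <<'E'
def plan(pos,ydeg,n,tilt=0):
    "constant row, repeated n times: tool down, tool y at ydeg in world"
    S=robot.read_state(); A=R.from_rotvec(S['ee_rot'])
    t=np.radians(ydeg); y=np.array([np.cos(t),np.sin(t),0]); z=np.array([0,0,-1.]); x=np.cross(y,z)
    B=R.from_matrix(np.c_[x,y,z]); w=(A.inv()*B).as_rotvec()/n
    M=sum(R.from_rotvec(w*k).as_matrix() for k in range(n))
    d=np.linalg.solve(M,A.inv().apply(np.array(pos)-S['eef_pos']))
    print(n,'x', (d*100).round(2), np.degrees(w).round(2))
E
python3 -c "
from h import *
plan([.462,-.349,.15],-18,10)"
```

```text
10 x [2.58 0.87 0.98] [ 0.    0.   -4.63]
```

play_rows:
  commands:
    - [2.58, 0.87, 0.98, 0, 0, -4.63, 6]
    - [2.58, 0.87, 0.98, 0, 0, -4.63, 6]
    - [2.58, 0.87, 0.98, 0, 0, -4.63, 6]
    - [2.58, 0.87, 0.98, 0, 0, -4.63, 6]
    - [2.58, 0.87, 0.98, 0, 0, -4.63, 6]

```text
time: 1.22
eef_pos: [0.3588, -0.4346, 0.1987]
ee_rot: [2.858, 1.305, 0.0]
contact_force: [1.0, -0.7, -0.3]
grip_width: 0.702
grip_force: 0.0
```

play_rows:
  commands:
    - [2.58, 0.87, 0.98, 0, 0, -4.63, 6]
    - [2.58, 0.87, 0.98, 0, 0, -4.63, 6]
    - [2.58, 0.87, 0.98, 0, 0, -4.63, 6]
    - [2.58, 0.87, 0.98, 0, 0, -4.63, 6]
    - [2.58, 0.87, 0.98, 0, 0, -4.63, 6]

```text
time: 1.63
eef_pos: [0.463, -0.3481, 0.1497]
ee_rot: [2.538, 1.852, 0.0]
contact_force: [1.0, -0.2, -1.2]
grip_width: 0.709
grip_force: 0.0
```

Run:
```python
from h import *
S=robot.read_state(); print(S['time'],S['eef_pos'],S['ee_rot'],S['joint_vel'].round(2))
im=vision.grab_frame('wrist'); cv2.imwrite('pics/w1.png',cv2.resize(im,(768,576)))
for d in spotter.recognise('foot_center','wrist')[:3]: print(d['conf'],d['centre'],proj('wrist',d['centre']))
for d in spotter.outline_of('foot_center','wrist')[:3]:
    m=d['pixels'].astype(np.uint8); ys,xs=np.nonzero(m); r=cv2.minAreaRect(np.c_[xs,ys].astype(np.float32)); b=cv2.boxPoints(r)
    print(d['conf'],m.sum(),r,im[m>0].mean(0)); print(np.array([ray('wrist',*q,.024) for q in b]).round(4).tolist())
```

```text
1.6333 [ 0.46296687 -0.34811997  0.14973845] [2.53760614e+00 1.85176790e+00 5.77919932e-05] [ 0.57  0.16  0.08  0.   -0.24 -0.4 ]
0.74 [0.4695, -0.3487, 0.0205] [263.0, 190.3]
0.7 [0.4042, -0.3997, 0.0267] [211.5, 264.1]
0.78 1426 ((257.0, 191.0), (40.0, 36.0), 90.0) [110.03856942 204.79102384 233.63464236]
[[0.4546, -0.3275, 0.024], [0.4837, -0.3369, 0.024], [0.4733, -0.3713, 0.024], [0.4431, -0.3616, 0.024]]
0.73 763 ((207.5, 256.0), (44.0, 23.0), 90.0) [38.491481   38.56094364 41.77457405]
[[0.3991, -0.3705, 0.024], [0.4189, -0.3769, 0.024], [0.4037, -0.4192, 0.024], [0.3831, -0.4126, 0.024]]
```

View pics/w1.png

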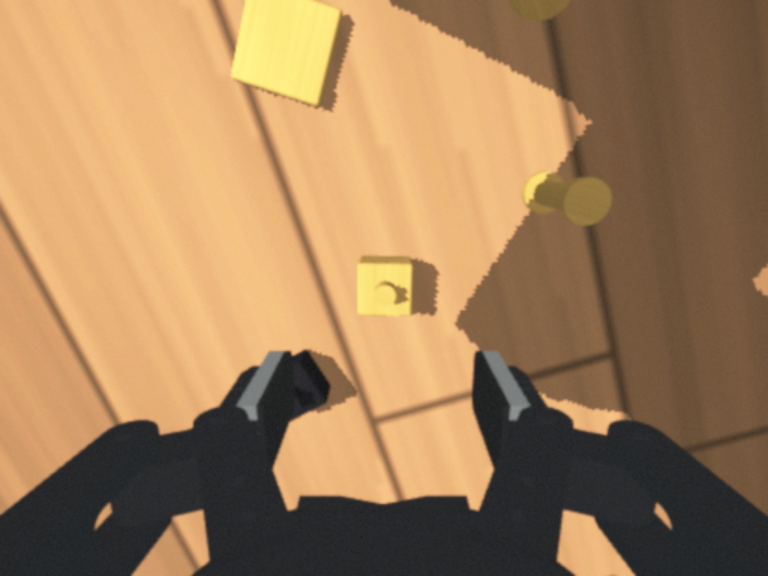

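The brass foot's top face spans (358–411, 263–315) in this enlarged view, already square to the fingers. The black one at (310,380) is clear of them.

Run:
```python
from h import *
S=robot.read_state();print(S['eef_pos'],S['joint_vel'].round(3))
p=ray('wrist',384.5/1.5,289/1.5,.024); print(p,[ray('wrist',a/1.5,b/1.5,.024).round(4).tolist() for a,b in [(358,263),(411,263),(358,315),(411,315)]])
A=R.from_rotvec(S['ee_rot']); y=A.as_matrix()[:,1]; a=np.degrees(np.arctan2(y[1],y[0])); print(a)
p[2]=.021; plan(p,a,5)
```

```text
[ 0.46262659 -0.34757885  0.14960583] [-0.051 -0.016 -0.02  -0.009  0.002  0.011]
[ 0.46279461 -0.35027438  0.024     ] [[0.4532, -0.331, 0.024], [0.4818, -0.3402, 0.024], [0.4431, -0.3606, 0.024], [0.4728, -0.3702, 0.024]]
-17.850597631318387
5 x [-0.05  0.02  2.57] [-0.01 -0.01 -0.  ]
```

play_rows:
  commands:
    - [-0.05, 0, 2.57, 0, 0, 0, 5.5]
    - [-0.05, 0, 2.57, 0, 0, 0, 5.5]
    - [-0.05, 0, 2.57, 0, 0, 0, 5.5]
    - [-0.05, 0, 2.57, 0, 0, 0, 5.5]
    - [-0.05, 0, 2.57, 0, 0, 0, 5.5]
  grip_force: 50

```text
time: 2.2
eef_pos: [0.4606, -0.3526, 0.0212]
ee_rot: [2.543, 1.843, -0.0]
contact_force: [-0.2, 0.7, -0.1]
grip_width: 0.644
grip_force: 0.0
```

play_rows:
  commands:
    - [0, 0, 0, 0, 0, 0, 5.0]
    - [0, 0, 0, 0, 0, 0, 2.5]
    - [0, 0, 0, 0, 0, 0, 2.5]
    - [0, 0, 0, 0, 0, 0, 2.5]
    - [0, 0, 0, 0, 0, 0, 2.5]

```text
time: 2.62
eef_pos: [0.4616, -0.3521, 0.0234]
ee_rot: [2.539, 1.845, 0.0]
contact_force: [-0.9, 1.1, 3.8]
grip_width: 0.362
grip_force: 51.7
```

play_rows:
  commands:
    - [0, 0, 0, 0, 0, 0, 2.5]
    - [0, 0, 0, 0, 0, 0, 2.5]
    - [0, 0, -1, 0, 0, 0, 2.5]
    - [0, 0, -2, 0, 0, 0, 2.5]
    - [0, 0, -2, 0, 0, 0, 2.5]

```text
time: 3.03
eef_pos: [0.4609, -0.3509, 0.0726]
ee_rot: [-2.54, -1.846, -0.0]
contact_force: [-0.2, 0.0, -1.6]
grip_width: 0.361
grip_force: 51.0
```

Run:
```python
from h import *
q=[.4709,.1153,1.8349]; p=spotframe(q,(0,-.006,0)); p[2]=.222; print(p)
plan(p,15.13,20)
```

```text
[np.float64(0.47669196121679785), np.float64(0.11686626474872852), 0.222]
20 x [ 2.37 -0.01 -0.75] [-0.   -0.   -1.66]
```

play_rows:
  commands:
    - [2.37, 0, -1.5, 0, 0, -1.66, 2.5]
    - [2.37, 0, -1.5, 0, 0, -1.66, 2.5]
    - [2.37, 0, -1.5, 0, 0, -1.66, 2.5]
    - [2.37, 0, -1.5, 0, 0, -1.66, 2.5]
    - [2.37, 0, -1.5, 0, 0, -1.66, 2.5]

```text
time: 3.45
eef_pos: [0.4912, -0.2355, 0.1482]
ee_rot: [2.399, 2.027, 0.0]
contact_force: [0.5, -0.0, -2.5]
grip_width: 0.365
grip_force: 51.0
```

play_rows:
  commands:
    - [2.37, 0, -1.5, 0, 0, -1.66, 2.5]
    - [2.37, 0, -1.5, 0, 0, -1.66, 2.5]
    - [2.37, 0, -1.5, 0, 0, -1.66, 2.5]
    - [2.37, 0, -1.5, 0, 0, -1.66, 2.5]
    - [2.37, 0, -1.5, 0, 0, -1.66, 2.5]

```text
time: 3.87
eef_pos: [0.504, -0.1177, 0.2232]
ee_rot: [2.246, 2.196, 0.0]
contact_force: [0.1, -0.1, -1.8]
grip_width: 0.361
grip_force: 51.0
```

play_rows:
  commands:
    - [2.37, 0, 0, 0, 0, -1.66, 2.5]
    - [2.37, 0, 0, 0, 0, -1.66, 2.5]
    - [2.37, 0, 0, 0, 0, -1.66, 2.5]
    - [2.37, 0, 0, 0, 0, -1.66, 2.5]
    - [2.37, 0, 0, 0, 0, -1.66, 2.5]

```text
time: 4.28
eef_pos: [0.4999, 0.0005, 0.2225]
ee_rot: [2.081, 2.353, 0.001]
contact_force: [0.1, -0.0, -2.0]
grip_width: 0.363
grip_force: 51.1
```

play_rows:
  commands:
    - [2.37, 0, 0, 0, 0, -1.66, 2.5]
    - [2.37, 0, 0, 0, 0, -1.66, 2.5]
    - [2.37, 0, 0, 0, 0, -1.66, 2.5]
    - [2.37, 0, 0, 0, 0, -1.66, 2.5]
    - [2.37, 0, 0, 0, 0, -1.66, 2.5]

```text
time: 4.7
eef_pos: [0.4786, 0.117, 0.2225]
ee_rot: [1.906, 2.497, 0.001]
contact_force: [-0.6, -0.7, -1.9]
grip_width: 0.359
grip_force: 51.1
```

Run:
```python
from h import *
im=vision.grab_frame('wrist')
b=vision.grab_frame('top')
c=cv2.resize(b[150:300,115:315],(533,400),interpolation=cv2.INTER_CUBIC)
w=cv2.resize(im,(533,400))
S=robot.read_state(); print(S['time'],S['eef_pos'],S['grip_width'])
cv2.imwrite('pics/w2.png',cv2.resize(im,(768,576)))
q=[.4709,.1153,1.8349]
for n,p in [('front+',(.027,.038,0)),('front-',(.027,-.112,0)),('wall+',(.027,.04,.034)),('backtop+',(-.098,.04,.034)),('backtop-',(-.098,-.114,.034)),('loaded top',(0,-.074,.024))]: print(n,[round(v*1.5) for v in proj('wrist',spotframe(q,p))])
p=spotframe(q,(0,-.006,0)); p[2]=.147; plan(p,15.13,5)
```

```text
4.8 [0.47814516 0.11824665 0.22247841] 0.3636467259805657
front+ [293, 248]
front- [588, 250]
wall+ [273, 263]
backtop+ [288, 502]
backtop- [589, 503]
loaded top [523, 315]
5 x [-0.02 -0.04  1.51] [ 0.   -0.01  0.06]
```

View pics/w2.png

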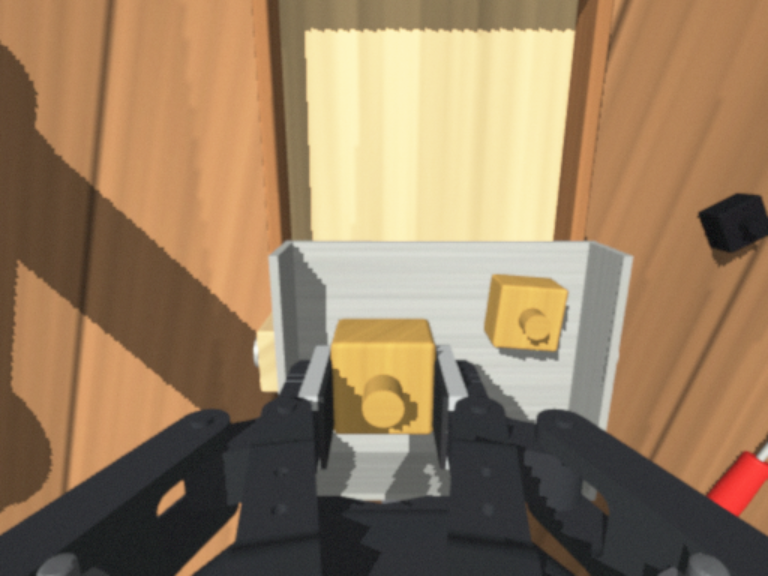

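The bucket is level: front floor edge at rows ~242, columns 298–588 (about 3 mm ahead of my model), first foot at (528,315), left half free. Lowering.

play_rows:
  commands:
    - [0.06, 0, 1.6, 0, 0, 0, 2.5]
    - [0.06, 0, 1.6, 0, 0, 0, 2.5]
    - [0.06, 0, 1.6, 0, 0, 0, 2.5]
    - [0.06, 0, 1.6, 0, 0, 0, 2.5]
    - [0.06, 0, 1.1, 0, 0, 0, 2.5]

```text
time: 5.22
eef_pos: [0.4781, 0.1181, 0.1459]
ee_rot: [-1.908, -2.495, 0.001]
contact_force: [0.6, -0.7, -2.5]
grip_width: 0.356
grip_force: 51.0
```

play_rows:
  commands:
    - [0, 0, 0, 0, 0, 0, 2.5]
    - [0, 0, 0, 0, 0, 0, 2.5]
    - [0, 0, 0, 0, 0, 0, 4.6]
    - [0, 0, 0, 0, 0, 0, 4.6]
    - [0, 0, 0, 0, 0, 0, 4.6]

```text
time: 5.63
eef_pos: [0.4789, 0.1185, 0.1477]
ee_rot: [1.907, 2.495, 0.002]
contact_force: [-0.1, 0.6, -0.4]
grip_width: 0.541
grip_force: 0.0
```

Run:
```python
from h import *
S=robot.read_state(); print(S['time'],S['eef_pos'],S['grip_width'],S['contact_force'])
b=vision.grab_frame('scene'); im=vision.grab_frame('wrist')
c=cv2.resize(b[110:230,230:430],(800,480),interpolation=cv2.INTER_CUBIC)
cv2.imwrite('pics/s3.png',c)
```

```text
5.6333 [0.4788859  0.11850356 0.1476987 ] 0.5411788183934396 [-0.07597596  0.56959405 -0.36418077]
```

View pics/s3.png

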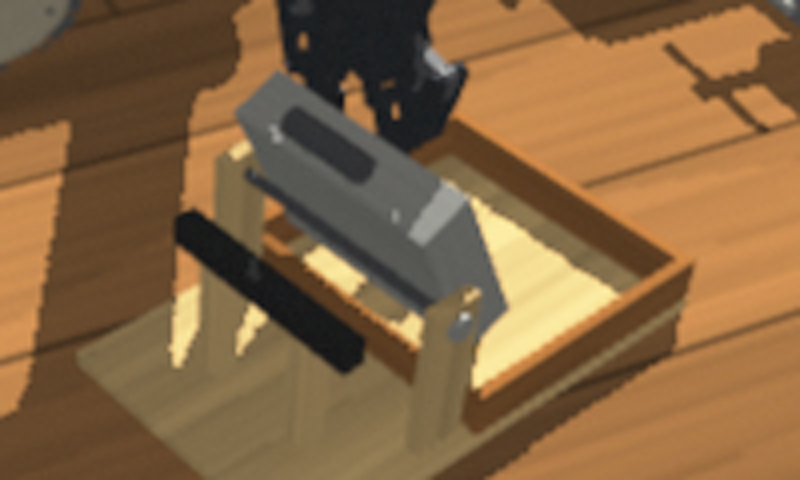

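Tripped. Rising, closing the fingers and shifting to the middle of the bucket, then checking the tray.

play_rows:
  commands:
    - [0.4, 0, -1, 0, 0, 0, 4.6]
    - [0.4, 0, -2, 0, 0, 0, 4.6]
    - [0.5, 0, -2.5, 0, 0, 0, 0]
    - [0.5, 1.5, -2, 0, 0, 0, 0]
    - [0.5, 1.6, 0, 0, 0, 0, 0]

```text
time: 6.15
eef_pos: [0.5038, 0.1497, 0.2271]
ee_rot: [1.904, 2.491, 0.008]
contact_force: [1.5, -1.2, 1.1]
grip_width: 0.122
grip_force: 0.0
```

play_rows:
  commands:
    - [0, 0, 0, 0, 0, 0, 0]
    - [0, 0, 0, 0, 0, 0, 0]
    - [0, 0, 0, 0, 0, 0, 0]
    - [0, 0, 0, 0, 0, 0, 0]
    - [0, 0, 0, 0, 0, 0, 0]

```text
time: 6.57
eef_pos: [0.5019, 0.1487, 0.2217]
ee_rot: [-1.908, -2.495, 0.001]
contact_force: [-0.6, -1.2, -0.3]
grip_width: 0.005
grip_force: 0.0
```

Run:
```python
from h import *
S=robot.read_state(); print(S['time'],S['eef_pos'],S['grip_width'])
im=vision.grab_frame('wrist'); cv2.imwrite('pics/w4.png',cv2.resize(im,(768,576)))
for d in spotter.recognise('loaded_center','wrist')[:4]: print(d['conf'],d['centre'],[round(1.5*v) for v in proj('wrist',d['centre'])])
q=[.4709,.1153,1.8349]; c,s=np.cos(q[2]),np.sin(q[2]); e=S['eef_pos'][:2]-q[:2]; print('spot frame xy',c*e[0]+s*e[1],-s*e[0]+c*e[1])
for n,p in [('rim+',(-.022,.04,.062)),('rim-',(-.022,-.114,.062))]: print(n,[round(v*1.5) for v in proj('wrist',spotframe(q,p))])
```

```text
6.5667 [0.50191068 0.14873374 0.22172005] 0.005240694472252164
0.92 [0.7215, 0.213, 0.0266] [699, 253]
0.68 [0.5388, 0.1716, 0.0446] [444, 247]
spot frame xy 0.024179328711908952 -0.03866312306018303
rim+ [194, 447]
rim- [563, 448]
```

View pics/w4.png

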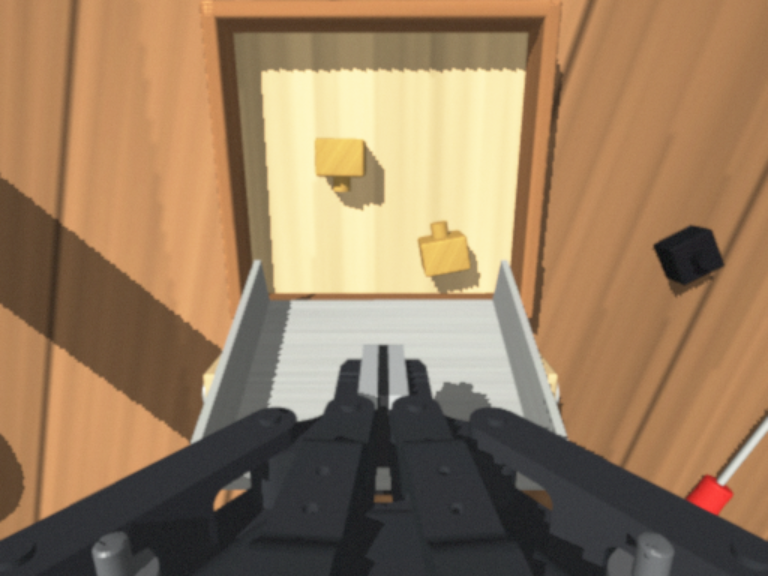

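Both feet lie in the tray, at (341,160) and (443,250). The bucket is tipped and empty, so I'll lower and push the rim back.

play_rows:
  commands:
    - [0, 0, 1.0, 0, 0, 0, 0]
    - [0, 0, 1.5, 0, 0, 0, 0]
    - [0, 0, 1.5, 0, 0, 0, 0]
    - [-0.6, 0, 0, 0, 0, 0, 0]
    - [-1, 0, 0, 0, 0, 0, 0]

```text
time: 7.08
eef_pos: [0.5061, 0.1334, 0.1812]
ee_rot: [-1.906, -2.496, 0.002]
contact_force: [0.3, 0.7, 1.3]
grip_width: 0.001
grip_force: 0.0
```

play_rows:
  commands:
    - [-1, 0, 0, 0, 0, 0, 0]
    - [-1, 0, 0, 0, 0, 0, 0]
    - [-1, 0, 0, 0, 0, 0, 0]
    - [-1, 0, 0, 0, 0, 0, 0]
    - [-1, 0, 0, 0, 0, 0, 0]

```text
time: 7.5
eef_pos: [0.52, 0.084, 0.1821]
ee_rot: [1.908, 2.495, 0.0]
contact_force: [-1.1, 0.8, 0.0]
grip_width: 0.001
grip_force: 0.1
```

play_rows:
  commands:
    - [-1, 0, 0, 0, 0, 0, 0]
    - [-1, 0, 0, 0, 0, 0, 0]
    - [-1, 0, 0, 0, 0, 0, 0]
    - [-1, 0, 0, 0, 0, 0, 0]
    - [0, 0, 0, 0, 0, 0, 0]

```text
time: 7.92
eef_pos: [0.5307, 0.0449, 0.1818]
ee_rot: [1.909, 2.494, -0.0]
contact_force: [-0.0, 0.7, 0.9]
grip_width: -0.001
grip_force: 0.0
```

Run:
```python
from h import *
S=robot.read_state(); print(S['time'],S['eef_pos'],S['contact_force'])
q=[.4709,.1153,1.8349]; c,s=np.cos(q[2]),np.sin(q[2]); e=S['eef_pos'][:2]-q[:2]; print('hinge frame x',38+1000*(c*e[0]+s*e[1]))
b=vision.grab_frame('scene')
cv2.imwrite('pics/s5.png',cv2.resize(b[110:230,230:430],(800,480),interpolation=cv2.INTER_CUBIC))
```

```text
7.9167 [0.53066556 0.04491366 0.18176113] [-0.02379186  0.70799125  0.92459707]
hinge frame x -45.54727646386485
```

View pics/s5.png

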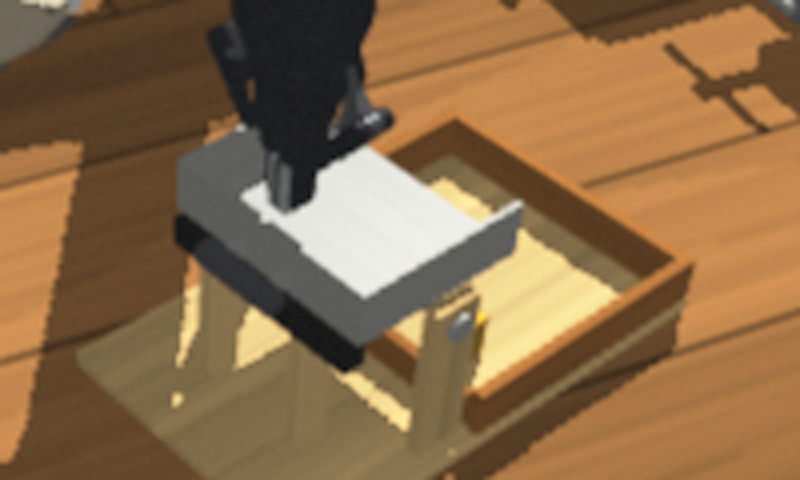

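The bucket is nearly home in this picture, with the rim just behind the fingertips at (270,205). Next I'll lift away, let it settle and check.

play_rows:
  commands:
    - [0.2, 0, -1, 0, 0, 0, 0]
    - [0, 0, -2, 0, 0, 0, 0]
    - [0, 0, -3, 0, 0, 0, 0]
    - [0, 0, -3, 0, 0, 0, 0]
    - [0, 0, -3, 0, 0, 0, 0]

```text
time: 8.38
eef_pos: [0.5291, 0.0494, 0.3041]
ee_rot: [1.906, 2.497, 0.001]
contact_force: [0.7, -0.4, -0.7]
grip_width: -0.0
grip_force: 0.0
```

play_rows:
  commands:
    - [0, 0, 0, 0, 0, 0, 0]
    - [0, 0, 0, 0, 0, 0, 0]
    - [0, 0, 0, 0, 0, 0, 0]
    - [0, 0, 0, 0, 0, 0, 0]
    - [0, 0, 0, 0, 0, 0, 0]

```text
time: 8.8
eef_pos: [0.5293, 0.0488, 0.3008]
ee_rot: [-1.907, -2.495, 0.002]
contact_force: [-0.6, -0.7, -0.5]
grip_width: 0.001
grip_force: 0.0
```

Run:
```python
from h import *
S=robot.read_state(); print(S['time'],S['eef_pos'],S['contact_force'])
b=vision.grab_frame('scene'); w=vision.grab_frame('wrist')
f=lambda a:cv2.resize(a[110:230,230:430],(500,300),interpolation=cv2.INTER_CUBIC)
cv2.imwrite('pics/s6.png',np.vstack([np.hstack([f(b),f(cv2.imread('pics/scene0.png'))])[:, ::1][:,:1000]]) if 0 else cv2.resize(np.vstack([np.hstack([f(b),f(cv2.imread('pics/scene0.png'))]),cv2.resize(w,(1000,750))]),(600,600)))
```

```text
8.8 [0.52928284 0.04878032 0.30081711] [-0.562873   -0.67899574 -0.45866827]
```

View pics/s6.png

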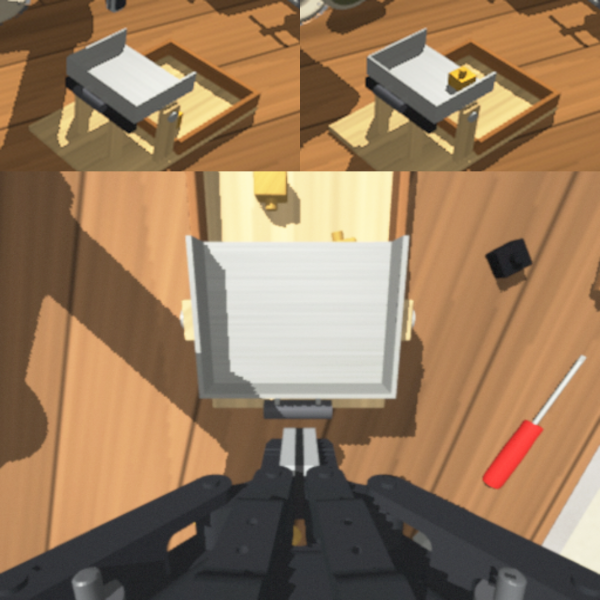

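Run:
```python
from h import *
import time
a=cv2.imread('pics/scene0.png'); 
for i in range(3): b=vision.grab_frame('scene')
f=lambda a:cv2.resize(a[115:180,250:370],(780,300),interpolation=cv2.INTER_CUBIC)
print(robot.read_state()['time'], np.abs(a.astype(int)-b)[115:175,255:325].mean())
cv2.imwrite('pics/s7.png',np.vstack([f(b),f(a)]))
```

```text
9.05 18.848253968253967
```

View pics/s7.png

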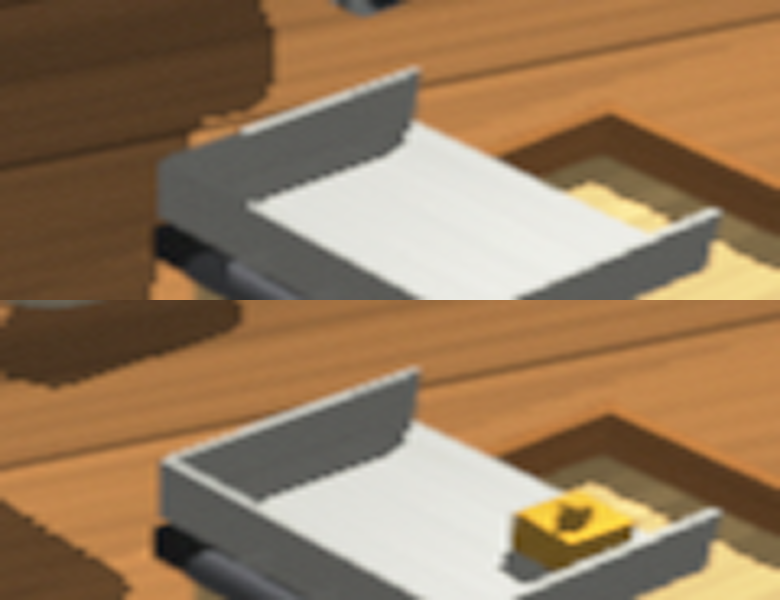

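The bucket corners match the starting picture: (160,160), (418,70) and (718,212). The bucket is fully home and empty.

```bash
python3 -c "
from h import *
print(ticket.hand_in())"
```

```text
the job is handed in; nothing more can be done
None
```

The job is done and handed in at about 9 s: the second brass foot tripped the bucket, both feet are in the tray, and the bucket is back home, level and empty; the hand-in returned no verdict.

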